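# Shorten the telescopic load bar by one hole

## Robot

A 7-joint arm with a two-finger parallel gripper is mounted at the origin on the work surface. World frame = base frame: x ahead of the robot, y to its left, z up, the work surface at z = 0. Lengths are in m, angles in rad, forces in N, time in s.
With the tool pointing down it reaches from about 0.4 to 0.85 m from the base axis. Payload 10.4 kg.
Tool frame: the origin (TCP) lies between the finger pads; the fingertips stand 11 mm ahead of it and the grasp point (between the pads) lies 8 mm behind it (r.tcp_to_tips is the distance from the TCP to the fingertips, in m); z points along the fingers, y is the line along which they close (so a half turn about z gives the same grasp; the last joint's range is limited). The gripper opens to 87 mm and grips with 3 to 60 N. Pads are 19 mm wide; open, the fingers measure 117 mm over their backs; the gripper's body (75 mm by 190 mm) begins 51 mm behind the grasp point.
Start: joints at [-1.145, 0.332, -0.065, 1.46, 0.022, 1.35, -0.088], TCP at [0.271, 0.563, 0.234] pointing down, gripper open.
Joint ranges: [-2.6, 2.6], [-0.5, 2.12], [-1.47, 1.34], [0.16, 2.42], [-1.27, 4.41], [0.06, 2.06], [-2.6, 2.6]. Speed limits (rad/s): [2.22, 2.22, 2.79, 2.79, 3.14, 3.14, 3.14].

## Interface

Orientations are given as a unit quaternion [x, y, z, w].
In Python, from bench import r gives the robot as it stands. The module is installed in compiled form; this text tells all that it offers.
- The arm moves only by the shell command python3 -m crank 'ROWS' [FORCE]. ROWS is JSON, a list of rows, each an object of numbers: "claw": the closure, from -1 (fully open) to 1 (shut); "dx", "dy", "dz": the shift along the tool's x, y, z each as a share of 3 cm, from -1 to 1; "ax", "ay", "az": the turn, a rotation vector about the tool's x, y, z each as a share of 6 degrees, from -1 to 1. A call has 1 to 8 rows; each row shifts and turns the commanded pose from where the row before left it, along the tool's axes as they then stand; what a row does not reach is not made up. A row lasts 1/12 s, in which the tool goes at most 41.7 mm and 7.16 degrees, less where a joint would pass 70% of its speed; a pose out of reach is approached as far as the arm can. A call with a number of a shift or a turn outside -1 to 1 is refused whole. A call with a gripper value outside its range is refused whole. The fingers move at their own pace and stop on an object; FORCE is the grip in N (left out, the last holds). Time passes only in rows, so rows that do not move let the fingers close. It gives the time, the measured TCP pose, the force, the opening and the grip force at its end, in the units of the state.
- r.read_state(): the state, without advancing time (a new reading comes with each control period).
- r.camera(name): name is "scene" or "top"; returns a dict with "color" (420x560x3 uint8, red, green, blue), "mtx" (3x3 intrinsics, pixels), "k1" (the pictures are not rectified: a ray, as slopes to the right and down, at radius r is drawn at 1 + k1 r^2 times it, then the intrinsics apply), "R" (3x3) and "t" (3): a world point X has camera coordinates R X + t. Camera axes: x right, y down, z forward; pixel columns grow to the right and rows downward; lengths in m; the calibration is good to about 2 mm. A picture is of the moment at which its call begins. There is no depth.
- r.close_job(): hands the job in; it is judged then, once.
The state is a dict: "time": time; "joint_positions": joint angles; "joint_vel": joint speeds; "joint_torque": joint torques, N m; "ee_pos": TCP position; "eef_rot": TCP orientation; "ft_force": force on the tool from outside, world axes, zero at the start; "torque": the same for the moment, N m; "width": finger opening in m; "grip_force": force on a finger pad.
Only numpy, scipy, OpenCV 4.12 (cv2) and the standard library are available. Lean on these libraries where they do the work, as an engineer would, in place of code of your own. Each camera call takes 0.05 s, during which the arm holds its last target. There are 200 camera calls.

## Task

The yellow telescopic load bar in the bench fixture is one hole too long for the van. Press its red spring button in, slide the yellow sleeve towards the red clamp until the button clicks fully out in the very next hole and no further, then let go. Leave the other things on the bench where they are.

Things in the scene. Friction and masses are not known exactly. Their poses are not given: they have to be found in the camera images.
- fixture: Fixed bench fixture holding a telescopic load bar level. Grey base plate 160 x 430 x 12 mm; origin at the centre of its underside, on the table. x points roughly away from the robot, z up, y along the bar, from the black rubber foot (64 mm across, -y end) to the red clamp (+y end). The bar's centre line runs 150 mm above the origin.
- clamp (a point): Centre of the red clamp block, 46 x 46 x 36 mm, at y = 180 mm of the fixture on the bar's centre line, on a dark post. It holds the bar's fixed inner tube, aluminium, 22 mm square.
- saddle (a point): Point on the bar's centre line above the dark saddle post (y = -75 mm of the fixture) in which the sleeve slides: 12 mm thick along the bar, under the sleeve and with a lip on its lower face towards the robot, reaching 21 mm from this point. Keep fingers clear of it.
- sleeve_mid (a point): Point on the centre line of the yellow outer sleeve, level with the button at the start, moving with the sleeve. Square tube 30 x 30 mm, from 40 mm on its +y side (12 mm black end band) to 165 mm on its -y side. Axes as for button_face: the flat faces look along x and z. Rolled 35 degrees, so fingers flat on the two x faces need a tool tilted 35 degrees, pointing along -z: down and away from the robot.
- sleeve (a joint): Travel in m of the yellow sleeve along the fixture's +y axis, towards the red clamp, shortening the bar: 0 in the first hole (start), 0.040 in the next hole, 0.080 in the last. It stays where it is left (4 N of friction to slide it). With the button out in a hole it has 1.5 mm of play each way. Gripped on its two faces it slides along with the fingers.
- latch (a joint): How far the red button is pressed, in m: 0 out, 0.008 flush with the sleeve's face, 0.0085 at its stop. Spring: 2.3 N to start, 6 N fully in. Beyond 0.005 the sleeve is free to slide. Once the sleeve has moved off a hole its slot holds the button in at 0.005 without a finger; it springs out to 0 by itself when the next hole reaches it.
- button_face (a point): Centre of the outer face of the red round button, 14 mm across, 8 mm proud of the sleeve's upper far face when out, 23 mm from the bar's centre line. It sits in the fixed inner tube: the sleeve slides past it. x points straight out of the button, far and 35 degrees up (press along -x); y along the bar towards the red clamp; z up and towards the robot, square to both.
- sleeve_hole2 (a point): Centre of the next hole, dark, 17 mm across, in the slot of the sleeve's button face, 15 mm from the bar's centre line. It moves with the sleeve, starts 40 mm from the button on its -y side and has to arrive at the button. Axes as for button_face.
- tape_roll: blue ring-shaped roll of tape lying on the fixture's base plate, 90 mm across, 25 mm high; origin at the centre of its underside. Bystander.
- wrench: steel wrench 180 mm long lying on the table just beyond the fixture; origin under its middle. Bystander.
- screwdriver: orange-handled screwdriver 200 mm long lying on the table on the robot's side of the fixture; origin under its middle. Bystander.
- spray_can: blue can standing on the table beyond the fixture's right end, 60 mm across, 170 mm high; origin at the centre of its underside. Bystander.
- tape_measure: green and black tape measure 65 x 75 x 38 mm lying on the base plate under the bar, between saddle and rubber foot; origin at the centre of its underside. Bystander.
- grey_bin: open grey plastic bin 200 x 140 x 80 mm at the left of the table; origin at the centre of its underside. Bystander.
- blue_bin: open blue plastic bin 170 x 110 x 70 mm at the right of the table; origin at the centre of its underside. Bystander.

How it is judged:
By the outcome, as a careful person would: the job done as asked, in the order asked, and still so for the second after the job is handed in, with the robot touching nothing.
It also fails if it takes over 32 s, if anything falls off the work surface, if the arm or the gripper's body presses on something with over 40 N, if the wrist force passes 120 N, or if a joint passes its speed limit or range.

## Working session

There is one attempt and no reset: what is moved stays moved. The work goes in short steps, Python scripts to look and compute and a shell command to move; the robot and the scene stay as the last step left them, time stands still between calls to the robot, and variables do not carry over. Pictures are saved under pics/ and viewed, at most 10 in all, crops included, and the job is handed in when it is done.

```bash
mkdir -p pics
python3 - <<'E'
from bench import r
import cv2
for n in("scene","top"):
    c=r.camera(n); cv2.imwrite(f"pics/{n}0.png",c["color"][:,:,::-1])
    print(n,c["mtx"],c["k1"],c["R"],c["t"])
print(r.read_state())
E
```

```text
scene [[454.50169109   0.         278.72723995]
 [  0.         454.50169109 210.14609966]
 [  0.           0.           1.        ]] -0.011117974626177259 [[ 0.19375406  0.98096876  0.01263533]
 [ 0.85601622 -0.16275438 -0.49066001]
 [-0.47926568  0.10588342 -0.8712595 ]] [-0.1025224  -0.4486379   1.59908082]
top [[405.06041972   0.         278.51866221]
 [  0.         405.06041972 207.83931619]
 [  0.           0.           1.        ]] -0.07784242985577039 [[-0.02198121 -0.9996872  -0.01193031]
 [-0.9895019   0.02345909 -0.14260313]
 [ 0.1428384   0.00867047 -0.98970805]] [0.02425078 0.60254048 1.27333624]
{'time': 0.1, 'joint_positions': array([-1.14462482,  0.33281184, -0.06471833,  1.4608416 ,  0.02162577,
        1.3498661 , -0.08851526]), 'joint_vel': array([-0.0001375 , -0.00085641,  0.00021718, -0.00413325, -0.00012087,
       -0.00049862,  0.00076108]), 'joint_torque': array([ 1.87975682e-03, -6.24549222e+01,  2.49238493e-02, -3.90715563e+01,
       -6.14096015e-02,  3.66407388e-02,  8.18031253e-05]), 'ee_pos': array([0.27102455, 0.56282982, 0.23283907]), 'eef_rot': array([ 2.22494543e-01,  9.74933741e-01, -6.06821888e-04, -1.01221658e-04]), 'ft_force': array([ 0.3380359 , -0.41963461, -0.25445064]), 'torque': array([ 0.06624762, -0.00025661,  0.01389515]), 'grip_force': 0.0, 'width': 0.08672331651129353}
```

View pics/scene0.png

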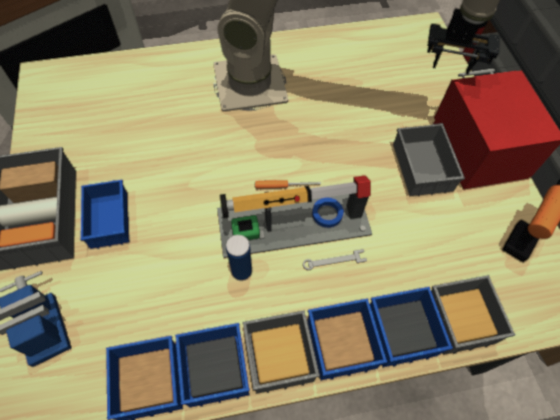

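View pics/top0.png

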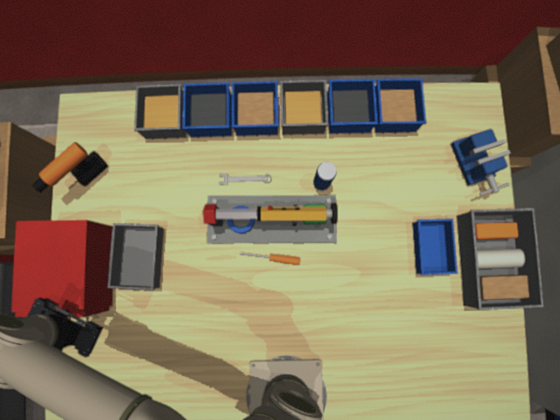

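The scene view (from beyond the bench) shows the bar from the foot at about (224,205) to the red clamp at (362,187). In the top view it runs from (333,213) to (210,213). I'll enlarge both.

Run:
```python
import cv2
a=cv2.imread("pics/scene0.png")[165:265,210:380]; cv2.imwrite("pics/sc.png",cv2.resize(a,(790,465),interpolation=cv2.INTER_CUBIC))
a=cv2.imread("pics/top0.png")[160:270,195:345]; cv2.imwrite("pics/tc.png",cv2.resize(a,(750,550),interpolation=cv2.INTER_CUBIC))
```

```text
(no output)
```

View pics/sc.png

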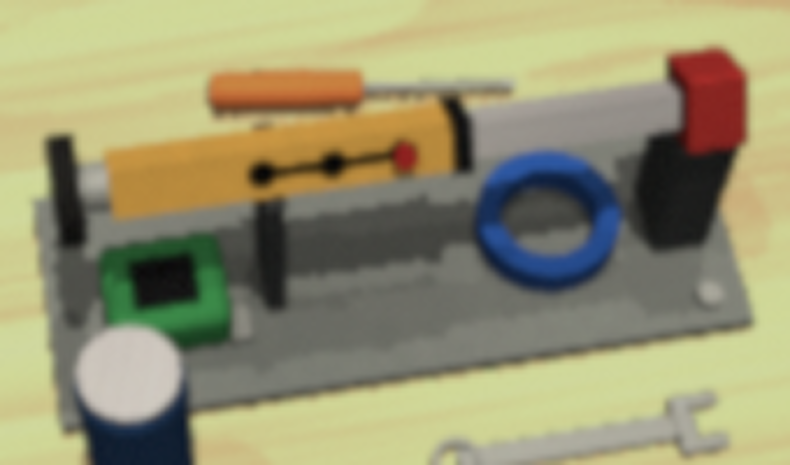

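View pics/tc.png

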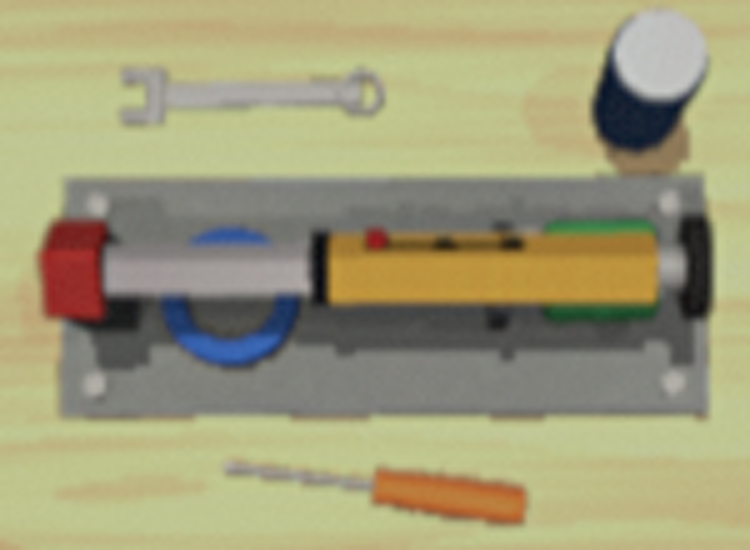

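```bash
cat > h.py <<'E'
import numpy as np
from scipy.optimize import least_squares
from scipy.spatial.transform import Rotation as Ro
from bench import r
c_,s_=np.cos(np.radians(35)),np.sin(np.radians(35))
def proj(c,X):
    p=np.asarray(X)@c["R"].T+c["t"]; s=p[...,:2]/p[...,2:]
    s=s*(1+c["k1"]*(s**2).sum(-1,keepdims=True))
    return s@c["mtx"][:2,:2].T+c["mtx"][:2,2]
def pt(y,out=0,up=0): # on bar, out along button x, up along button z
    return [out*c_-up*s_, y, .15+out*s_+up*c_]
E
cat > fit.py <<'E'
from h import *
cs,ct=r.camera("scene"),r.camera("top")
T=lambda u,v:(195+(u+.5)/5-.5,160+(v+.5)/5-.5)
S=lambda u,v:(210+(u+.5)*170/790-.5,165+(v+.5)*100/465-.5)
def pts(b): return [
 (ct,T(66,178),[.08,.215,.012]),(ct,T(704,178),[.08,-.215,.012]),(ct,T(708,413),[-.08,-.215,.012]),(ct,T(60,413),[-.08,.215,.012]),
 (ct,T(376,240),pt(b,.023)),(cs,S(405,156),pt(b,.023)),
 (ct,T(445,243),pt(b-.04,.015)),(cs,S(333,163),pt(b-.04,.015)),
 (ct,T(513,243),pt(b-.08,.015)),(cs,S(262,174),pt(b-.08,.015)),
 (ct,T(107,222),[.023,.162,.173]),(ct,T(104,318),[-.023,.162,.173]),
 (cs,S(750,312),[.08,.215,.012]),(cs,S(65,420),[.08,-.215,.012]),
 (ct,T(658,305),pt(b-.165,-.015,.015)),(ct,T(311,305),pt(b+.04,-.015,.015)),
 (cs,S(115,217),pt(b-.165,.015,-.015)),(cs,S(470,170),pt(b+.04,.015,-.015))]
def f(p):
    A=Ro.from_euler('z',p[2]).as_matrix(); o=[]
    for k,(c,px,X) in enumerate(pts(p[3])): o.append(proj(c,A@X+np.r_[p[:2],0])-px)
    return np.ravel(o)
s=least_squares(f,[.6,0,0,0],loss='soft_l1')
print(s.x,"\n",f(s.x).reshape(-1,2).round(1).tolist())
A=Ro.from_euler('z',s.x[2]).as_matrix(); o=np.r_[s.x[:2],0]
for n,X in dict(button=pt(s.x[3],.023),mid=pt(s.x[3]),saddle=pt(-.075),clamp=pt(.18)).items(): print(n,(A@X+o).round(4))
np.save("fix.npy",s.x)
E
python3 fit.py
```

```text
[ 5.70433316e-01  3.43210870e-02 -2.08782409e-02 -4.49445449e-05] 
 [[-0.1, 0.3], [0.6, -0.1], [0.8, 0.8], [0.0, 1.0], [0.4, -0.8], [0.1, 0.5], [0.2, 1.0], [-0.1, -0.1], [0.1, 1.0], [-0.0, -0.2], [-1.0, 1.1], [-0.7, -2.6], [1.1, 1.4], [-1.2, 1.4], [-0.2, -0.2], [0.0, -0.0], [-0.2, 0.5], [0.9, -0.7]]
button [0.5893 0.0339 0.1632]
mid [0.5704 0.0343 0.15  ]
saddle [ 0.5689 -0.0407  0.15  ]
clamp [0.5742 0.2143 0.15  ]
```

```bash
cat > plan.py <<'E'
# usage: plan.py back_mm along_mm : remaining turn/shift to grasp pose (tool units), retracted by back, offset along bar
import sys
from h import *
back,al=[float(a)/1000 for a in sys.argv[1:3]]
p=np.load("fix.npy"); A=Ro.from_euler('z',p[2]).as_matrix()
xb,yb,zb=A@[c_,0,s_],A@[0,1,0],A@[-s_,0,c_]
Rt=np.c_[np.cross(xb,-zb),xb,-zb]
g=A@pt(p[3])+np.r_[p[:2],0]+yb*al+zb*(back-.008)
s=r.read_state(); Rc=Ro.from_quat(s["eef_rot"]).as_matrix()
w=Ro.from_matrix(Rc.T@Rt).as_rotvec(degrees=True)
d=g-s["ee_pos"]
print("t",s["time"],"q",s["joint_positions"].round(2),"F",s["ft_force"].round(1),"w",round(s["width"],4))
print("turn units",(w/6).round(2),"shift units now",(Rc.T@d/.03).round(2),"after turn",(Rt.T@d/.03).round(2),"err mm",(d*1e3).round(1))
E
R='{"claw":-1,"dx":-0.93,"dy":-0.86,"dz":-0.32}'
python3 -m crank '[{"claw":-1,"dx":-0.93,"dy":-0.86,"dz":-0.4},{"claw":-1,"dx":-0.93,"dy":-0.86,"dz":-0.4},{"claw":-1,"dx":-0.93,"dy":-0.86,"dz":-0.4},{"claw":-1,"dx":-0.93,"dy":-0.86,"dz":-0.4},{"claw":-1,"dx":-0.93,"dy":-0.86,"dz":-0.4},{"claw":-1,"dx":-0.93,"dy":-0.86,"dz":-0.4},{"claw":-1,"dx":-0.93,"dy":-0.86,"dz":-0.2},{"claw":-1,"dx":-0.93,"dy":-0.86,"dz":-0.2}]' 25
python3 plan.py 100 0
```

```text
t 0.2 q [-1.14  0.33 -0.06  1.46  0.02  1.35 -0.09] F [ 0.3 -0.6 -0.8] w 0.0872
turn units [-5.18 -3.32 10.56] shift units now [-15.04 -12.28   0.27] after turn [-17.41   6.88   5.13] err mm [ 246.6 -527.6   -7.7]invalid input at $[0]: expected keys claw, dx, dy, dz, ax, ay, az
```

```bash
python3 -m crank '[{"claw":-1,"dx":-0.9,"dy":-0.85,"dz":-0.4,"ax":0,"ay":0,"az":0},{"claw":-1,"dx":-0.9,"dy":-0.85,"dz":-0.4,"ax":0,"ay":0,"az":0},{"claw":-1,"dx":-0.9,"dy":-0.85,"dz":-0.4,"ax":0,"ay":0,"az":0},{"claw":-1,"dx":-0.9,"dy":-0.85,"dz":-0.4,"ax":0,"ay":0,"az":0},{"claw":-1,"dx":-0.9,"dy":-0.85,"dz":-0.4,"ax":0,"ay":0,"az":0},{"claw":-1,"dx":-0.9,"dy":-0.85,"dz":-0.4,"ax":0,"ay":0,"az":0},{"claw":-1,"dx":-0.9,"dy":-0.85,"dz":-0.4,"ax":0,"ay":0,"az":0},{"claw":-1,"dx":-0.9,"dy":-0.85,"dz":-0.4,"ax":0,"ay":0,"az":0}]' 25
python3 plan.py 100 0
```

```text
time: 0.87
ee_pos: [0.3775, 0.2837, 0.3301]
eef_rot: [0.223, 0.975, 0.0, -0.0]
ft_force: [1.2, 1.1, 0.5]
width: 0.0869
grip_force: 0.0
t 0.8667 q [-0.86 -0.05  0.11  1.69  0.01  1.5   0.38] F [1.2 1.1 0.5] w 0.0869
turn units [-5.17 -3.33 10.56] shift units now [-7.8  -5.43  3.49] after turn [-8.18  1.97  5.64] err mm [ 140.2 -248.3 -104.8]
```

```bash
python3 -m crank '[{"claw":-1,"dx":-0.9,"dy":-0.7,"dz":0,"ax":-0.47,"ay":-0.3,"az":0.96},{"claw":-1,"dx":-0.9,"dy":-0.6,"dz":0,"ax":-0.47,"ay":-0.3,"az":0.96},{"claw":-1,"dx":-0.9,"dy":-0.5,"dz":0,"ax":-0.47,"ay":-0.3,"az":0.96},{"claw":-1,"dx":-0.9,"dy":-0.3,"dz":0,"ax":-0.47,"ay":-0.3,"az":0.96},{"claw":-1,"dx":-0.9,"dy":0,"dz":0,"ax":-0.47,"ay":-0.3,"az":0.96},{"claw":-1,"dx":-0.9,"dy":0,"dz":0,"ax":-0.47,"ay":-0.3,"az":0.96},{"claw":-1,"dx":0,"dy":0,"dz":0,"ax":-0.47,"ay":-0.3,"az":0.96},{"claw":-1,"dx":0,"dy":0,"dz":0,"ax":-0.47,"ay":-0.3,"az":0.96}]' 25
python3 plan.py 100 0
```

```text
time: 1.53
ee_pos: [0.4655, 0.128, 0.3348]
eef_rot: [0.58, 0.782, 0.16, 0.161]
ft_force: [-0.6, -0.3, 0.2]
width: 0.087
grip_force: 0.0
t 1.5333 q [-0.61 -0.37  0.11  2.01  0.22  1.08 -0.27] F [-0.6 -0.3  0.2] w 0.087
turn units [-1.4  -0.91  2.79] shift units now [-3.19 -0.96  3.84] after turn [-3.05 -0.61  4.02] err mm [  52.2  -92.6 -109.4]
```

```bash
python3 -m crank '[{"claw":-1,"dx":-0.8,"dy":-0.2,"dz":0.5,"ax":-0.47,"ay":-0.3,"az":0.93},{"claw":-1,"dx":-0.8,"dy":-0.2,"dz":0.5,"ax":-0.47,"ay":-0.3,"az":0.93},{"claw":-1,"dx":-0.8,"dy":-0.2,"dz":0.5,"ax":-0.46,"ay":-0.3,"az":0.93},{"claw":-1,"dx":-0.7,"dy":-0.1,"dz":0.5,"ax":0,"ay":0,"az":0},{"claw":-1,"dx":0,"dy":0,"dz":0.6,"ax":0,"ay":0,"az":0},{"claw":-1,"dx":0,"dy":0,"dz":0.6,"ax":0,"ay":0,"az":0},{"claw":-1,"dx":0,"dy":0,"dz":0,"ax":0,"ay":0,"az":0}]' 25
python3 plan.py 100 0
```

```text
time: 2.12
ee_pos: [0.5105, 0.0355, 0.2435]
eef_rot: [0.679, 0.671, 0.208, 0.213]
ft_force: [-1.3, 0.6, -0.1]
width: 0.087
grip_force: 0.0
t 2.1167 q [-0.45 -0.36  0.15  2.24  0.36  0.7  -0.52] F [-1.3  0.6 -0.1] w 0.087
turn units [-0.06 -0.01  0.08] shift units now [ 0.   -0.15  0.63] after turn [ 0.   -0.15  0.63] err mm [  7.2  -0.1 -18.1]
```

```bash
python3 -m crank '[{"claw":-1,"dx":0,"dy":-0.15,"dz":0.6,"ax":-0.06,"ay":-0.01,"az":0.08},{"claw":-1,"dx":0,"dy":0,"dz":0.7,"ax":0,"ay":0,"az":0},{"claw":-1,"dx":0,"dy":0,"dz":0.7,"ax":0,"ay":0,"az":0},{"claw":-1,"dx":0,"dy":0,"dz":0.6,"ax":0,"ay":0,"az":0},{"claw":-1,"dx":0,"dy":0,"dz":0.5,"ax":0,"ay":0,"az":0},{"claw":-1,"dx":0,"dy":0,"dz":0,"ax":0,"ay":0,"az":0},{"claw":-1,"dx":0,"dy":0,"dz":0,"ax":0,"ay":0,"az":0}]' 25
python3 plan.py 0 0
python3 - <<'E'
from bench import r
import cv2
c=r.camera("scene")["color"][:,:,::-1]; cv2.imwrite("pics/a.png",cv2.resize(c[130:265,200:380],(800,600),interpolation=cv2.INTER_CUBIC))
E
```

```text
time: 2.7
ee_pos: [0.5605, 0.0356, 0.1678]
eef_rot: [0.681, 0.667, 0.211, 0.215]
ft_force: [-0.2, 0.6, 0.1]
width: 0.0872
grip_force: 0.0
t 2.7 q [-0.44 -0.13  0.19  2.25  0.4   0.45 -0.57] F [-0.2  0.6  0.1] w 0.0872
turn units [ 0.02 -0.01  0.01] shift units now [-0.04 -0.07  0.94] after turn [-0.04 -0.07  0.94] err mm [ 14.6  -1.4 -24.4]
```

View pics/a.png

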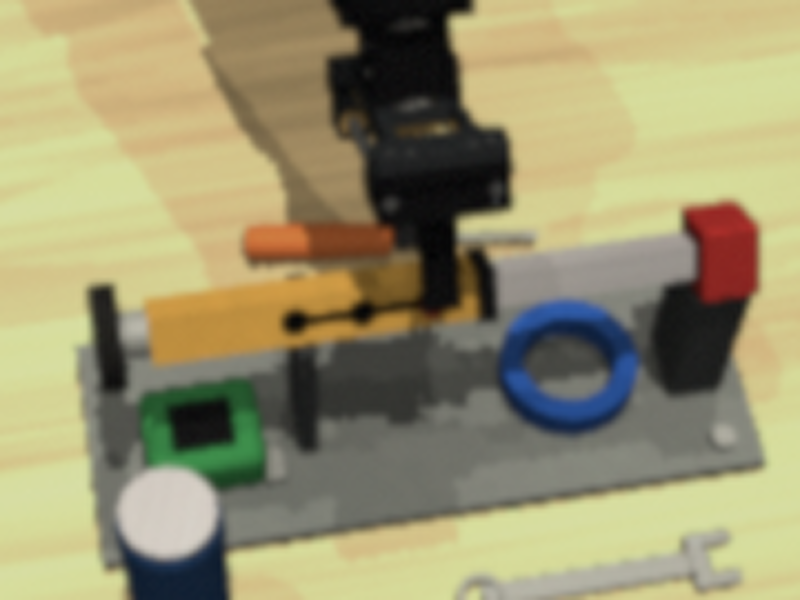

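The finger is lined up with the button, centred at about (437,300) against roughly (433,312) in the crop. It's clear of the saddle. I'll go down and close.

```bash
python3 -m crank '[{"claw":-1,"dx":-0.04,"dy":-0.07,"dz":0.5,"ax":0,"ay":0,"az":0},{"claw":-1,"dx":0,"dy":0,"dz":0.44,"ax":0,"ay":0,"az":0},{"claw":-1,"dx":0,"dy":0,"dz":0,"ax":0,"ay":0,"az":0},{"claw":-1,"dx":0,"dy":0,"dz":0,"ax":0,"ay":0,"az":0}]' 25
python3 plan.py 0 0
python3 -m crank '[{"claw":1,"dx":0,"dy":0,"dz":0,"ax":0,"ay":0,"az":0},{"claw":1,"dx":0,"dy":0,"dz":0,"ax":0,"ay":0,"az":0},{"claw":1,"dx":0,"dy":0,"dz":0,"ax":0,"ay":0,"az":0},{"claw":1,"dx":0,"dy":0,"dz":0,"ax":0,"ay":0,"az":0},{"claw":1,"dx":0,"dy":0,"dz":0,"ax":0,"ay":0,"az":0},{"claw":1,"dx":0,"dy":0,"dz":0,"ax":0,"ay":0,"az":0},{"claw":1,"dx":0,"dy":0,"dz":0,"ax":0,"ay":0,"az":0},{"claw":1,"dx":0,"dy":0,"dz":0,"ax":0,"ay":0,"az":0}]' 25
python3 plan.py 0 0
```

```text
time: 3.08
ee_pos: [0.5751, 0.0341, 0.1444]
eef_rot: [0.681, 0.667, 0.212, 0.216]
ft_force: [-0.2, 0.6, -0.6]
width: 0.0868
grip_force: 0.0
t 3.0833 q [-0.43 -0.06  0.21  2.25  0.41  0.38 -0.58] F [-0.2  0.6 -0.6] w 0.0868
turn units [ 0.04 -0.02  0.  ] shift units now [ 0.   -0.02  0.02] after turn [ 0.   -0.02  0.02] err mm [-0.1  0.1 -0.9]
time: 3.75
ee_pos: [0.5757, 0.034, 0.144]
eef_rot: [0.681, 0.667, 0.213, 0.216]
ft_force: [5.1, -0.9, -1.1]
width: 0.0417
grip_force: 1.7
t 3.75 q [-0.43 -0.06  0.21  2.25  0.41  0.38 -0.58] F [ 5.1 -0.9 -1.1] w 0.0417
turn units [ 0.04 -0.02  0.  ] shift units now [ 0.   -0.03  0.  ] after turn [ 0.   -0.03  0.  ] err mm [-0.7  0.2 -0.6]
```

```bash
python3 -m crank '[{"claw":1,"dx":0,"dy":0,"dz":0,"ax":0,"ay":0,"az":0},{"claw":1,"dx":0,"dy":0,"dz":0,"ax":0,"ay":0,"az":0},{"claw":1,"dx":0,"dy":0,"dz":0,"ax":0,"ay":0,"az":0},{"claw":1,"dx":0,"dy":0,"dz":0,"ax":0,"ay":0,"az":0},{"claw":1,"dx":0,"dy":0,"dz":0,"ax":0,"ay":0,"az":0}]' 25
python3 plan.py 0 0
```

```text
time: 4.17
ee_pos: [0.5762, 0.034, 0.1444]
eef_rot: [0.681, 0.667, 0.213, 0.216]
ft_force: [5.7, -1.3, -0.2]
width: 0.0296
grip_force: 25.0
t 4.1667 q [-0.43 -0.06  0.21  2.25  0.41  0.38 -0.58] F [ 5.7 -1.3 -0.2] w 0.0296
turn units [ 0.05 -0.02  0.  ] shift units now [ 0.   -0.05  0.  ] after turn [ 0.   -0.05  0.  ] err mm [-1.1  0.2 -1. ]
```

```bash
python3 -m crank '[{"claw":1,"dx":0.1,"dy":0,"dz":0,"ax":0,"ay":0,"az":0},{"claw":1,"dx":0.2,"dy":0,"dz":0,"ax":0,"ay":0,"az":0},{"claw":1,"dx":0.2,"dy":0,"dz":0,"ax":0,"ay":0,"az":0},{"claw":1,"dx":0.2,"dy":0,"dz":0,"ax":0,"ay":0,"az":0},{"claw":1,"dx":0.2,"dy":0,"dz":0,"ax":0,"ay":0,"az":0},{"claw":1,"dx":0.1,"dy":0,"dz":0,"ax":0,"ay":0,"az":0},{"claw":1,"dx":0,"dy":0,"dz":0,"ax":0,"ay":0,"az":0}]' 25
python3 plan.py 0 40
```

```text
time: 4.75
ee_pos: [0.5767, 0.0633, 0.1444]
eef_rot: [0.681, 0.667, 0.212, 0.216]
ft_force: [4.2, -3.1, 2.1]
width: 0.03
grip_force: 25.0
t 4.75 q [-0.45 -0.05  0.16  2.23  0.49  0.4  -0.71] F [ 4.2 -3.1  2.1] w 0.03
turn units [ 0.05 -0.01 -0.  ] shift units now [ 0.36 -0.05  0.01] after turn [ 0.36 -0.05  0.01] err mm [-0.9 10.8 -1. ]
```

```bash
python3 -m crank '[{"claw":1,"dx":0.08,"dy":0,"dz":0,"ax":0,"ay":0,"az":0},{"claw":1,"dx":0.08,"dy":0,"dz":0,"ax":0,"ay":0,"az":0},{"claw":1,"dx":0.06,"dy":0,"dz":0,"ax":0,"ay":0,"az":0},{"claw":1,"dx":0.05,"dy":0,"dz":0,"ax":0,"ay":0,"az":0},{"claw":1,"dx":0.05,"dy":0,"dz":0,"ax":0,"ay":0,"az":0},{"claw":1,"dx":0.03,"dy":0,"dz":0,"ax":0,"ay":0,"az":0},{"claw":1,"dx":0,"dy":0,"dz":0,"ax":0,"ay":0,"az":0},{"claw":1,"dx":0,"dy":0,"dz":0,"ax":0,"ay":0,"az":0}]' 25
python3 plan.py 0 40
python3 - <<'E'
from bench import r
import cv2
c=r.camera("scene")["color"][:,:,::-1]; cv2.imwrite("pics/b.png",cv2.resize(c[175:235,240:320],(800,600),interpolation=cv2.INTER_CUBIC))
E
```

```text
time: 5.42
ee_pos: [0.5769, 0.0735, 0.1444]
eef_rot: [0.681, 0.667, 0.212, 0.216]
ft_force: [5.3, -4.0, 1.4]
width: 0.0299
grip_force: 25.0
t 5.4167 q [-0.46 -0.04  0.14  2.23  0.51  0.41 -0.76] F [ 5.3 -4.   1.4] w 0.0299
turn units [ 0.05 -0.01 -0.01] shift units now [ 0.02 -0.05  0.01] after turn [ 0.02 -0.05  0.01] err mm [-1.1  0.7 -1. ]
```

View pics/b.png

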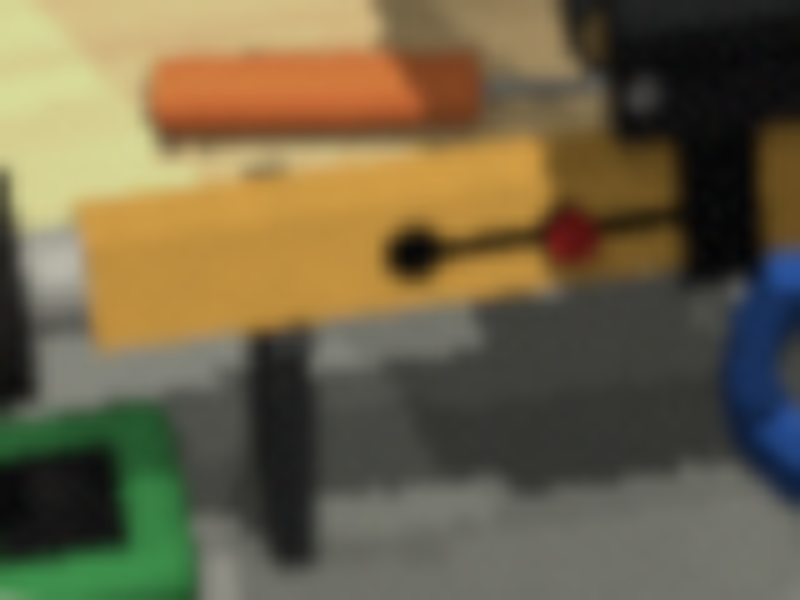

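The button (573,237 in the crop) now sits in the second hole, with the last hole at (412,250). I'll nudge gently to confirm that it latched.

```bash
for i in 1; do python3 -m crank '[{"claw":1,"dx":0.04,"dy":0,"dz":0,"ax":0,"ay":0,"az":0},{"claw":1,"dx":0.03,"dy":0,"dz":0,"ax":0,"ay":0,"az":0},{"claw":1,"dx":0,"dy":0,"dz":0,"ax":0,"ay":0,"az":0}]' 25; done
python3 plan.py 0 40
```

```text
time: 5.72
ee_pos: [0.577, 0.0758, 0.1444]
eef_rot: [0.681, 0.667, 0.212, 0.216]
ft_force: [5.1, -3.2, 1.0]
width: 0.03
grip_force: 25.0
t 5.7167 q [-0.46 -0.04  0.14  2.23  0.52  0.41 -0.77] F [ 5.1 -3.2  1. ] w 0.03
turn units [ 0.05 -0.01 -0.01] shift units now [-0.05 -0.05  0.  ] after turn [-0.05 -0.05  0.01] err mm [-1.1 -1.6 -1. ]
```

```bash
python3 -m crank '[{"claw":1,"dx":-0.04,"dy":0,"dz":0,"ax":0,"ay":0,"az":0},{"claw":1,"dx":-0.04,"dy":0,"dz":0,"ax":0,"ay":0,"az":0},{"claw":1,"dx":0,"dy":0,"dz":0,"ax":0,"ay":0,"az":0}]' 25
python3 -m crank '[{"claw":1,"dx":-0.03,"dy":0,"dz":0,"ax":0,"ay":0,"az":0},{"claw":1,"dx":0,"dy":0,"dz":0,"ax":0,"ay":0,"az":0}]' 25
python3 -m crank '[{"claw":1,"dx":-0.03,"dy":0,"dz":0,"ax":0,"ay":0,"az":0},{"claw":1,"dx":0,"dy":0,"dz":0,"ax":0,"ay":0,"az":0}]' 25
python3 plan.py 0 40
python3 - <<'E'
from bench import r
import cv2
c=r.camera("scene")["color"][:,:,::-1]; cv2.imwrite("pics/c.png",cv2.resize(c[185:215,270:310],(800,600),interpolation=cv2.INTER_CUBIC))
E
```

```text
time: 5.97
ee_pos: [0.577, 0.075, 0.1444]
eef_rot: [0.68, 0.667, 0.213, 0.216]
ft_force: [8.0, 2.9, -2.3]
width: 0.0299
grip_force: 25.0
time: 6.13
ee_pos: [0.5769, 0.0743, 0.1444]
eef_rot: [0.68, 0.667, 0.213, 0.216]
ft_force: [7.7, 3.0, -2.7]
width: 0.0296
grip_force: 25.0
time: 6.3
ee_pos: [0.5769, 0.0734, 0.1444]
eef_rot: [0.68, 0.667, 0.213, 0.216]
ft_force: [8.8, 3.5, -2.9]
width: 0.03
grip_force: 25.0
t 6.3 q [-0.46 -0.04  0.14  2.23  0.51  0.41 -0.75] F [ 8.8  3.5 -2.9] w 0.03
turn units [ 0.05 -0.03  0.01] shift units now [ 0.02 -0.05  0.01] after turn [ 0.02 -0.05  0.01] err mm [-1.1  0.7 -1. ]
```

View pics/c.png

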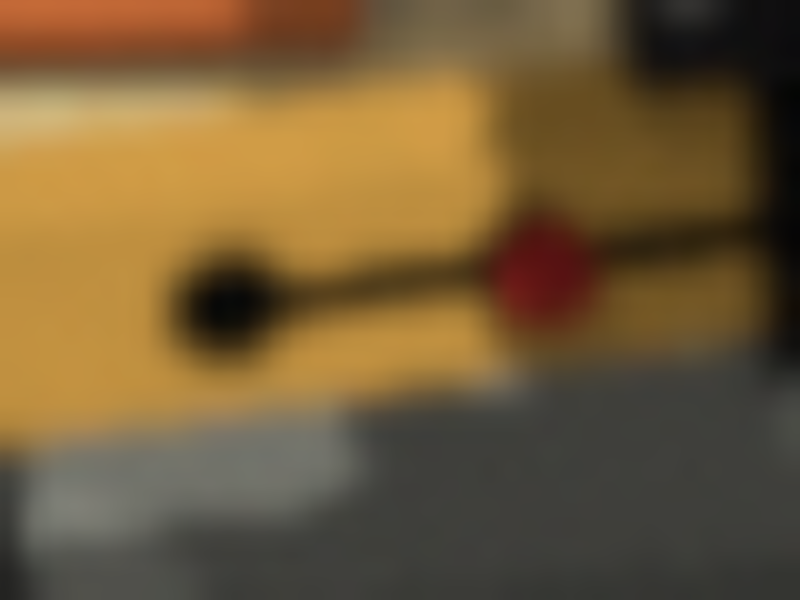

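The button (540,272) is centred in the hole, and its full red disc sits over the slot. I'll push back to feel the stop.

```bash
python3 -m crank '[{"claw":1,"dx":-0.03,"dy":0,"dz":0,"ax":0,"ay":0,"az":0},{"claw":1,"dx":0,"dy":0,"dz":0,"ax":0,"ay":0,"az":0}]' 25
python3 -m crank '[{"claw":1,"dx":-0.03,"dy":0,"dz":0,"ax":0,"ay":0,"az":0},{"claw":1,"dx":0,"dy":0,"dz":0,"ax":0,"ay":0,"az":0}]' 25
python3 - <<'E'
from h import *
p=np.load("fix.npy"); A=Ro.from_euler('z',p[2]).as_matrix(); o=np.r_[p[:2],0]; c=r.camera("scene")
P=lambda *a: proj(c,A@pt(*a)+o)
for s in(-.0015,0,.0015,.003): print(s,[((P(p[3],h)-P(p[3]-.04+s,.015))*20).round(0).tolist() for h in(.023,.020)])
E
```

```text
time: 6.52
ee_pos: [0.5769, 0.073, 0.1444]
eef_rot: [0.68, 0.668, 0.214, 0.216]
ft_force: [8.9, 4.8, -3.8]
width: 0.0296
grip_force: 25.0
time: 6.68
ee_pos: [0.5769, 0.0729, 0.1444]
eef_rot: [0.68, 0.668, 0.214, 0.215]
ft_force: [9.9, 7.6, -5.1]
width: 0.0294
grip_force: 25.0
-0.0015 [[325.0, -21.0], [320.0, -30.0]]
0 [[313.0, -19.0], [309.0, -28.0]]
0.0015 [[302.0, -18.0], [298.0, -27.0]]
0.003 [[291.0, -16.0], [286.0, -25.0]]
```

The TCP has stopped and the force is rising, so the button is latched in the hole. I'll recentre within the play, release and retreat.

```bash
python3 -m crank '[{"claw":1,"dx":0.05,"dy":0,"dz":0,"ax":0,"ay":0,"az":0},{"claw":1,"dx":0.04,"dy":0,"dz":0,"ax":0,"ay":0,"az":0},{"claw":1,"dx":0,"dy":0,"dz":0,"ax":0,"ay":0,"az":0},{"claw":-1,"dx":0,"dy":0,"dz":0,"ax":0,"ay":0,"az":0},{"claw":-1,"dx":0,"dy":0,"dz":0,"ax":0,"ay":0,"az":0},{"claw":-1,"dx":0,"dy":0,"dz":0,"ax":0,"ay":0,"az":0},{"claw":-1,"dx":0,"dy":0,"dz":0,"ax":0,"ay":0,"az":0},{"claw":-1,"dx":0,"dy":0,"dz":0,"ax":0,"ay":0,"az":0}]'
python3 -m crank '[{"claw":-1,"dx":0,"dy":0,"dz":0,"ax":0,"ay":0,"az":0},{"claw":-1,"dx":0,"dy":0,"dz":0,"ax":0,"ay":0,"az":0},{"claw":-1,"dx":0,"dy":0,"dz":0,"ax":0,"ay":0,"az":0},{"claw":-1,"dx":0,"dy":0,"dz":0,"ax":0,"ay":0,"az":0},{"claw":-1,"dx":0,"dy":0,"dz":0,"ax":0,"ay":0,"az":0}]'
```

```text
time: 7.4
ee_pos: [0.5759, 0.0733, 0.1434]
eef_rot: [0.681, 0.667, 0.212, 0.215]
ft_force: [-0.8, 0.2, -0.4]
width: 0.0554
grip_force: 0.0
time: 7.82
ee_pos: [0.5761, 0.0733, 0.1437]
eef_rot: [0.681, 0.667, 0.212, 0.216]
ft_force: [0.6, 0.1, 0.4]
width: 0.0843
grip_force: 0.0
```

```bash
python3 -m crank '[{"claw":-1,"dx":0,"dy":0,"dz":-0.4,"ax":0,"ay":0,"az":0},{"claw":-1,"dx":0,"dy":0,"dz":-0.7,"ax":0,"ay":0,"az":0},{"claw":-1,"dx":0,"dy":0,"dz":-0.7,"ax":0,"ay":0,"az":0},{"claw":-1,"dx":0,"dy":0,"dz":-0.7,"ax":0,"ay":0,"az":0},{"claw":-1,"dx":0,"dy":0,"dz":-0.7,"ax":0,"ay":0,"az":0},{"claw":-1,"dx":0,"dy":0,"dz":-0.4,"ax":0,"ay":0,"az":0},{"claw":-1,"dx":0,"dy":0,"dz":0,"ax":0,"ay":0,"az":0},{"claw":-1,"dx":0,"dy":0,"dz":0,"ax":0,"ay":0,"az":0}]'
python3 - <<'E'
from bench import r
import cv2
c=r.camera("scene")["color"][:,:,::-1]; cv2.imwrite("pics/d.png",cv2.resize(c[160:265,210:350],(800,600),interpolation=cv2.INTER_CUBIC))
E
```

```text
time: 8.48
ee_pos: [0.5141, 0.0746, 0.2323]
eef_rot: [0.681, 0.667, 0.213, 0.216]
ft_force: [-0.7, -0.2, -0.3]
width: 0.0872
grip_force: 0.0
```

View pics/d.png

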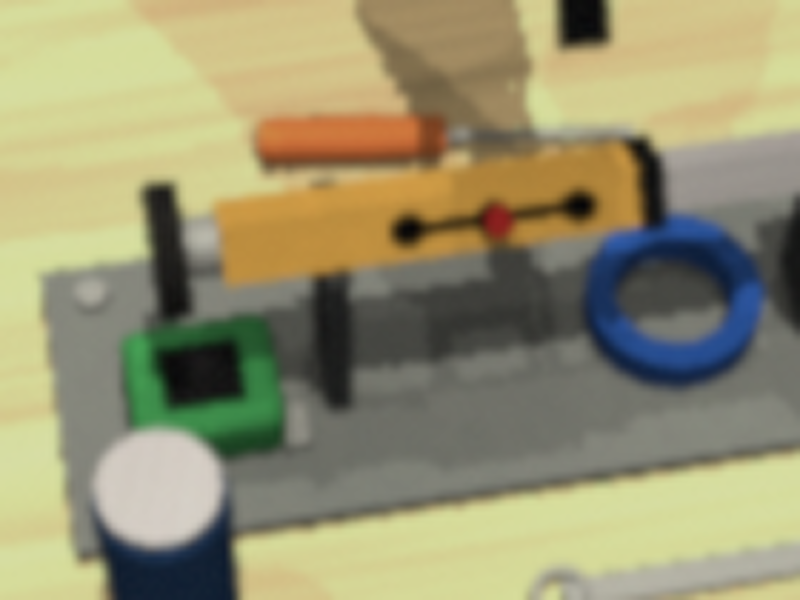

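The button (497,220) is out in the middle hole, between the first hole (580,206) and the last (408,229). The gripper is clear and nothing else has moved.

```bash
python3 -c "
from bench import r
print(r.close_job())"
```

```text
the job is handed in; nothing more can be done
None
```

The load bar is one hole shorter: the red button is latched out in the very next hole, the gripper has let go and backed clear, nothing else on the bench appears to have moved, and the job is handed in at about 8.5 s.

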